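# Reset and lock the bench thickness gauge, then load the plaque

## Task

Set the bench thickness gauge for the thick blue plaque: loosen the brass lock ring (it locks the black wheel), turn the wheel until its red line stands exactly opposite the fixed yellow pointer, and tighten the lock ring fully home again without losing the setting. Then slide the blue plaque along the gauge's table under the measuring foot until it lies squarely against the back stop, and leave everything else alone.

Things in the scene. Friction and masses are not known exactly. Their poses are not given: they have to be found in the camera images.
- gauge: bench thickness gauge, pale grey, fixed. Origin: on the upright axis of ring, wheel and foot, at bench height; +x to its back, z up. Steel table 100 mm wide, top at z 30 mm, x -205 to +45 (base under it 120 wide, to x -210). Arm over the table: z 85 to 125, 72 wide, rounded nose of 36 mm radius about the axis. Column 76 wide at x +90 to +140, up to z 172; base ends at x +150.
- lock_ring (a joint): angle of the brass lock ring (rad): 0 fully tight (hard stop), grows anticlockwise seen from above, to a stop at 1.3. Tight, its collet grips the wheel; it lets go at about 0.5. The ring stays where it is left; turning it takes up to about 0.3 N m (5 N at the bar).
- ring_bar (a point): point on the near one of the lock ring's two tommy bars, on its centre line, 62 mm from the gauge axis. Bars: level steel rods 12 mm thick, centre z 135 mm, from the ring (radius 31 mm, z 128 to 142, lying on the arm under the wheel) out to 75 mm; the other points the opposite way. Tight, this bar points 135 deg anticlockwise from the gauge's +x (front left); it swings with the ring.
- wheel (a joint): angle of the black wheel (rad): 0 with its red line exactly opposite the pointer, grows anticlockwise seen from above, range -1.9 to 0.6, start -1.5 to -0.95. Locked while the ring is tight; once loose it turns by about 0.05 N m and stays where it is left. Anticlockwise raises the foot, 1.9 mm per rad.
- wheel_grip (a point): centre of the wheel's grip rib, on the gauge axis, z 175 mm. Rib: black upright bar 44 mm long (this point's x axis, towards the red line), 10 mm thick (y), 24 mm high (z 163 to 187), on a disc of 28 mm radius (z 153 to 163); the half of the rib's top on the red line's side is red too.
- red_line (a point): outer end of the red line, on the upper edge of the wheel's disc, 28 mm from the gauge axis; it turns with the wheel
- pointer_tip (a point): tip of the fixed yellow pointer, a finger 7 mm wide that runs forward from the column (z 160 to 164 mm) to about 1 mm off the wheel's rim; this point, 28 mm from the gauge axis on its +x side, is where the red line's end must stand
- foot_face (a point): centre of the underside of the measuring foot, a chrome disc of 15 mm radius with bevelled edge, under the arm on the gauge axis; 7.5 mm above the table when the wheel is set, before that too low for the blue plaque
- plaque_center (a point): centre (half-way up) of the blue plastic plaque, 140 mm long (its x), 60 mm wide (its y), 6 mm thick, 55 g, lying loose on the gauge's table in front of the foot, its length roughly along the gauge
- stop_face (a point): foot of the back stop's front face, at table height on the gauge's centre line, 30 mm behind its axis; a dark steel bar 80 mm wide, 12 mm high across the table. With the plaque home its front edge touches this face and its centre lies 40 mm in front of the gauge axis
There are look-alikes about, which are no part of the job. Of the things that look like the part that bears plaque_center, the smallest one is meant.

How it is judged (in metres and radians):
On the way, in this order (a step that is already met when the one before it is completed fails the run):
1. the lock ring has been loosened (turned past 0.45 rad) before the wheel is set (value of joint lock_ring above 0.45 rad and horizontal distance between red_line and pointer_tip above 0.012 m), for 0.1 s.
2. with the ring loose, the wheel's red line is brought to the pointer (within 4 mm at the rim) and stays there (value of joint lock_ring above 0.35 rad and horizontal distance between red_line and pointer_tip below 0.004 m), for 0.3 s.
3. the lock ring is tight again (within 0.12 rad of its stop) with the red line still at the pointer, the plaque not yet loaded (value of joint lock_ring below 0.12 rad and horizontal distance between red_line and pointer_tip below 0.004 m and x of plaque_center in the frame of gauge below -0.05 m), for 0.2 s.
At the end, for the whole second after the job is handed in: Lock ring within 0.12 rad of its tight stop, red line within 4 mm of the pointer, blue plaque at rest flat under the foot: centre within 4 mm of its place against the back stop, within 20 mm of the gauge's centre line, within 0.1 rad of square (value of joint lock_ring below 0.12 rad and horizontal distance between red_line and pointer_tip below 0.004 m and x of plaque_center in the frame of gauge above -0.044 m and y of plaque_center in the frame of gauge between -0.02 and 0.02 m and z of plaque_center in the frame of gauge below 0.036 m and angle between the x axis of plaque_center and the x axis of gauge, either way round below 0.1 rad and linear speed of plaque below 0.01 m/s); the robot touches nothing.
It fails at once if a bystander is moved by more than 15 mm (distance of any of weight_a, weight_b, old_plaque, dish, granule_jar, die_rod, gauge_block from where it was at the start of the episode above 0.015 m).
It also fails if it takes over 70 s, if anything falls off the work surface, if the arm or the gripper's body presses on something with over 40 N, if the wrist force passes 120 N, or if a joint passes its speed limit or range.

## Robot

A 6-joint arm with a two-finger parallel gripper is mounted at the origin on the work surface. World frame = base frame: x ahead of the robot, y to its left, z up, the work surface at z = 0. Lengths are in mm, angles in degrees, forces in N, time in s.
With the tool pointing down it reaches from about 350 to 850 mm from the base axis. Payload 8.1 kg.
Tool frame: the origin (TCP) lies between the finger pads; the fingertips stand 22 mm ahead of it and the grasp point (between the pads) lies 3 mm ahead of it; z points along the fingers, y is the line along which they close (so a half turn about z gives the same grasp; the last joint's range is limited). The gripper opens to 85 mm and grips with 20 to 120 N. Pads are 22 mm wide; open, the fingers measure 114 mm over their backs; the gripper's body (76 mm by 85 mm) begins 54 mm behind the grasp point. The pads swing forward as they close: fully open they stand 13 mm farther back than shut.
Start: joints at [-69.809, 7.471, 85.268, -0, 87.261, -4.893], TCP at [254.389, -543.408, 253.292] pointing down, gripper open.
Joint ranges: [-169.43, 169.43], [-51.17, 129.36], [1.28, 143.12], [-76.62, 256.62], [0, 156.53], [-152.29, 152.29]. Speed limits (degrees/s): [136.94, 136.94, 159.86, 180, 180, 180].

## Interface

Orientations are given as [roll, pitch, yaw] about the fixed x, y, z axes, in that order (R = Rz(yaw) Ry(pitch) Rx(roll)).
In Python, from bench import r, vision gives the robot as it stands.
- The arm moves only by the tool step_arm, never from a script. Its argument "targets" is a list that holds one entry, the list of rows, each a list of 6 numbers: the shift along the world's x, y, z in mm, then the turn, a rotation vector about the world's x, y, z in rad. In form: [[[x, y, z, rx, ry, rz], ...]]. A call has 1 to 12 rows; each row is the pose to reach, as a shift and turn from the pose commanded when the call began; what a row does not reach only later rows make up. A row lasts 1/12 s, in which the tool goes at most 41.7 mm and 7.16 degrees, less where a joint would pass 70% of its speed; a pose out of reach is approached as far as the arm can. A call with a gripper value outside its range is refused whole. "fingers" is the gripper's target within -1 to 1 (shut at 1, half-way at 0, fully open at -1), set as the call begins (left out, the last holds). The fingers move at their own pace and stop on an object; "newtons" is the grip in N (left out, the last holds). Time passes only in rows, so rows that repeat a pose let the fingers close. It gives the time, the measured TCP pose, the force, the opening and the grip force at its end, in the units of the state.
- r.sense(): the state, without advancing time (a new reading comes with each control period).
- vision.snapshot(name): name is "scene" or "side" or "wrist"; returns a dict with "img" (420x560x3 uint8, blue, green, red), "mtx" (3x3 intrinsics, pixels), "eye" and "attitude" of the camera in the world. Camera axes: x right, y up, looking along -z (the intrinsics and any distortion apply to the point x, -y, -z); pixel columns grow to the right and rows downward; lengths in mm; the calibration is good to about 2 mm. A picture is of the moment at which its call begins. There is no depth.
- r.hand_in(): hands the job in; it is judged then, once.
The state is a dict: "time": time; "joint_pos": joint angles; "qd": joint speeds; "joint_efforts": joint torques, N m; "tool_pos": TCP position; "tcp_rot": TCP orientation; "ft_force": force on the tool from outside, world axes, zero at the start; "wrist_torque": the same for the moment, N m; "finger_gap": finger opening in mm; "grip_force": force on a finger pad.
Only numpy, scipy, OpenCV 4.12 (cv2) and the standard library are available. Lean on these libraries where they do the work, as an engineer would, in place of code of your own. Each camera call takes 0.05 s, during which the arm holds its last target. There are 200 camera calls.

## Working session

There is one attempt and no reset: what is moved stays moved. The work goes in short steps, Python scripts to look and compute and a tool call to move; the robot and the scene stay as the last step left them, time stands still between calls to the robot, and variables do not carry over. Pictures are saved under pics/ and viewed, at most 10 in all, crops included, and the job is handed in when it is done.

Besides the shell and the picture viewer there is one more tool, called after "Emit:" as name([rows], argument=value, ...), one row to a line, values as JSON. step_arm: Moves the arm, as the interface text tells. Its arguments: {"type":"object","properties":{"targets":{"type":"array"},"fingers":{"type":"number"},"newtons":{"type":"number"}},"required":["targets"]}

```bash
ls; mkdir -p pics; python3 - <<'E'
from bench import r,vision
import cv2
for n in ("scene","side"):
    s=vision.snapshot(n); cv2.imwrite(f"pics/{n}0.png",s["img"]); print(n,s["mtx"],s["eye"],s["attitude"],s.keys())
print(r.sense())
E
```

```text
pics
scene [[501.57212872   0.         277.58784334]
 [  0.         501.57212872 216.28457779]
 [  0.           0.           1.        ]] [ 871.05361854 -610.67364296  982.83005245] [36.98424864 -0.79509316 34.42154386] dict_keys(['img', 'mtx', 'eye', 'attitude'])
side [[545.57575325   0.         281.7797464 ]
 [  0.         545.57575325 207.13566085]
 [  0.           0.           1.        ]] [-44.69389013 787.96660789 757.79860153] [  58.57050686    1.29971192 -146.7883199 ] dict_keys(['img', 'mtx', 'eye', 'attitude'])
{'time': 0.1, 'joint_pos': array([-6.98094999e+01,  7.51113616e+00,  8.53231824e+01, -1.73232109e-03,
        8.72595897e+01, -4.89213814e+00]), 'qd': array([-0.02260494, -0.10438807, -0.12732142,  0.00365763,  0.03026635,
        0.01545448]), 'joint_efforts': array([ 1.34499860e-03, -5.70949173e+01, -5.01943231e+01, -2.45233559e-04,
        8.06281896e-03, -1.15199614e-04]), 'tool_pos': array([ 254.21964732, -542.98795831,  252.34421012]), 'tcp_rot': array([-1.79906286e+02, -6.28461288e-03,  2.50827174e+01]), 'ft_force': array([ 0.35384552, -0.2748179 , -0.20576727]), 'wrist_torque': array([-0.01104072, -0.02070513, -0.05190482]), 'grip_force': 0.0, 'finger_gap': 85.41177366173984}
```

View pics/scene0.png

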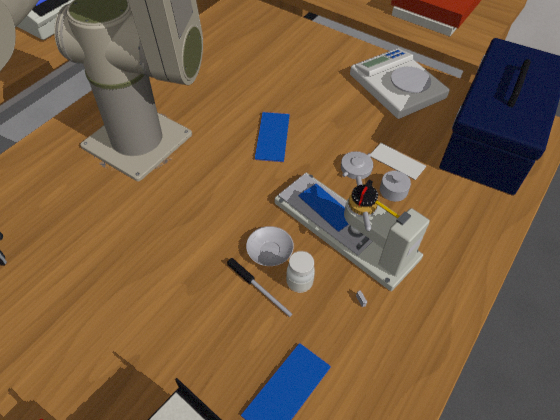

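View pics/side0.png

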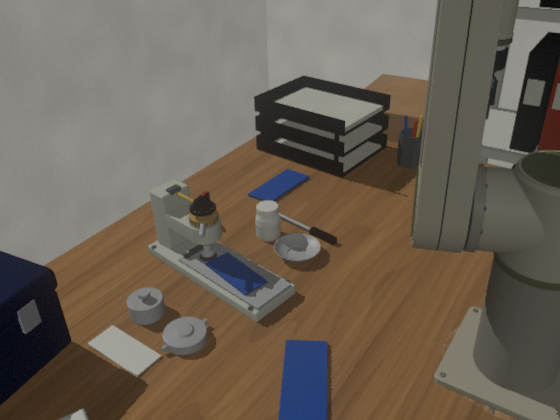

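The scene picture shows three blue plates, at (272,136) on the bench, (325,205) on the gauge's table and (287,388) on the bench, bottom. The one at (325,205) fits: it is the smallest and lies on the table in front of the foot. The gauge's wheel is near (365,197) and its column near (405,240). I'll confirm this with an enlarged crop.

```bash
cat > h.py <<'E'
import numpy as np, cv2
from scipy.spatial.transform import Rotation as R
from bench import r,vision
def rot(a): return R.from_euler('xyz',a,degrees=True).as_matrix()
def ray(s,u,v):
    d=np.linalg.inv(s["mtx"])@[u,v,1.]; return np.array(s["eye"]),rot(s["attitude"])@(d*[1,-1,-1])
def onz(s,u,v,z):
    e,d=ray(s,u,v); return e+d*(z-e[2])/d[2]
def proj(s,p):
    c=rot(s["attitude"]).T@(np.array(p,float)-s["eye"]); q=s["mtx"]@(c*[1,-1,-1]); return q[:2]/q[2]
E
python3 - <<'E'
from h import *
a=cv2.imread("pics/scene0.png")[165:295,265:435]; b=cv2.imread("pics/side0.png")[170:315,140:300]
a=cv2.resize(a,None,fx=3.5,fy=3.5,interpolation=cv2.INTER_CUBIC)
cv2.imwrite("pics/c1.png",a)
E
```

```text
(no output)
```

View pics/c1.png

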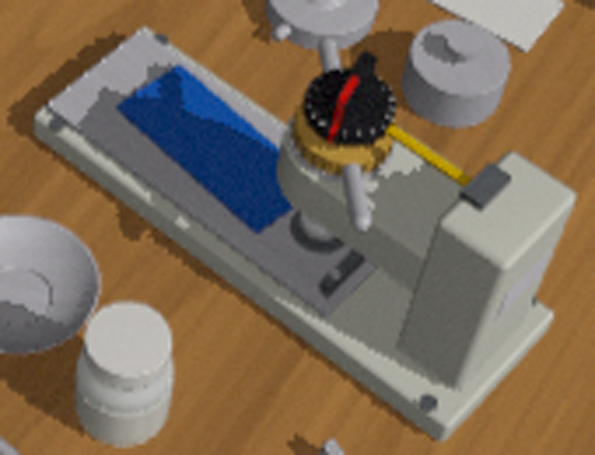

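The crop confirms it. The small blue plaque on the gauge's table (crop 205,150) lies in front of the foot (320,230). The tight near bar points up at (330,50), the wheel's red line points down-left at (335,130), and the yellow pointer is at (430,155).

```bash
python3 - <<'E'
from h import *
from scipy.optimize import least_squares
s=vision.snapshot("scene"); s2=vision.snapshot("side")
P=[((515,152),(90,38,172)),((445,215),(90,-38,172)),((575,195),(140,38,172)),((500,260),(140,-38,172)),((145,30),(-205,50,30)),((48,105),(-205,-50,30))]
px=np.array([p[0] for p in P])/3.5+[265,165]; g=np.array([p[1] for p in P],float)
def T(q,g):
    c,sn=np.cos(q[2]),np.sin(q[2]); return g@np.array([[c,sn,0],[-sn,c,0],[0,0,1]])+[q[0],q[1],0]
f=lambda q:np.ravel([proj(s,p) for p in T(q,g)]-px)
o=least_squares(f,[600,-150,-.2]); print(o.x,np.degrees(o.x[2]),f(o.x).round(1))
q=o.x; np.save("g.npy",q)
# plaque mask
for n,S in (("scene",s),("side",s2)):
    h=cv2.cvtColor(S["img"],cv2.COLOR_BGR2HSV); m=cv2.inRange(h,(100,150,50),(125,255,255))
    for c in cv2.findContours(m,0,1)[0]:
        if cv2.contourArea(c)>200:
            (u,v),_,_=cv2.minAreaRect(c); print(n,(u,v),cv2.contourArea(c))
            if cv2.contourArea(c)>400: 
              w=np.array([onz(S,*b,36) for b in cv2.boxPoints(cv2.minAreaRect(c))])
              a=cv2.minAreaRect(np.array([onz(S,*p[0],36)[:2] for p in c]).astype(np.float32)); print(a)
    m=cv2.inRange(h,(20,150,120),(32,255,255)); print(n,"pointer")
    for k,pt in dict(axis=(0,0,187),ptip=(28,0,164),stop=(30,0,30),bar=(-43.8,43.8,135)).items(): print(k,T(q,np.array([pt],float))[0].round(1),proj(S,T(q,np.array([pt],float))[0]).round(1))
E
```

```text
[ 6.51173669e+02  5.83568366e+01 -1.79869230e-01] -10.305747728875222 [-0.8 -2.3 -3.1  0.7  2.4 -0.8  1.7  2.6 -0.1 -0.4 -0.  -0.6]
scene (286.14288330078125, 391.5216064453125) 3243.5
((723.0795288085938, -341.2603759765625), (177.33018493652344, 75.90990447998047), 85.92835235595703)
scene (326.0992736816406, 206.0361785888672) 989.0
((557.7999877929688, 77.3323974609375), (60.662540435791016, 139.7896270751953), 74.76018524169922)
scene (271.72308349609375, 136.21539306640625) 1250.5
((313.0267639160156, 201.57650756835938), (75.35379791259766, 180.3857879638672), 28.8923282623291)
scene (515.9544677734375, 91.50589752197266) 7511.0
((790.406005859375, 779.6593627929688), (235.7141571044922, 458.8788757324219), 6.808713912963867)
scene pointer
axis [651.2  58.4 187. ] [366.8 187.6]
ptip [678.7  53.3 164. ] [375.5 202. ]
stop [680.7  53.   30. ] [366.4 238.7]
bar [615.9 109.3 135. ] [360.1 181.5]
side (302.4999694824219, 379.9999694824219) 3340.5
((283.9631042480469, 247.2914581298828), (73.12005615234375, 168.07232666015625), 29.258132934570312)
side (279.1153564453125, 184.42308044433594) 698.5
((687.47802734375, -287.4670715332031), (169.04901123046875, 70.9505615234375), 85.80269622802734)
side pointer
axis [651.2  58.4 187. ] [201.  194.5]
ptip [678.7  53.3 164. ] [193.8 199.4]
stop [680.7  53.   30. ] [199.5 249.6]
bar [615.9 109.3 135. ] [200.5 231.5]
```

Emit:
step_arm([
  [[20,30,40,0,0,0.1],[40,65,80,0,0,0.2],[60,100,110,0,0,0.3],[80,135,130,0,0,0.4],[100,170,140,0,0,0.5],[120,205,150,0,0,0.6],[140,240,150,0,0,0.7],[160,275,150,0,0,0.8],[180,310,150,0,0,0.9],[200,345,150,0,0,0.96],[220,380,150,0,0,0.96],[240,415,150,0,0,0.96]],
], fingers=1, newtons=40)

```text
time: 1.2
tool_pos: [481.3, -150.4, 403.4]
tcp_rot: [180.0, 0.0, 80.1]
ft_force: [0.6, -0.5, 0.8]
finger_gap: 0.1
grip_force: 0.0
```

Emit:
step_arm([
  [[20,35,0,0,0,0],[40,70,0,0,0,0],[60,105,0,0,0,0],[80,140,0,0,0,0],[100,170,0,0,0,0],[106,188,0,0,0,0],[106,188,0,0,0,0],[106,188,0,0,0,0]],
])

```text
time: 1.87
tool_pos: [586.7, 36.6, 402.6]
tcp_rot: [-179.9, 0.0, 80.2]
ft_force: [-0.1, -0.6, -0.9]
finger_gap: -0.1
grip_force: 0.0
```

```bash
python3 - <<'E'
from h import *
s=vision.snapshot("wrist"); cv2.imwrite("pics/w1.png",s["img"]); print(s["mtx"],s["eye"],s["attitude"]); print(r.sense()["tool_pos"],r.sense()["tcp_rot"])
E
```

```text
[[345.04853885   0.         279.69613935]
 [  0.         345.04853885 204.10047873]
 [  0.           0.           1.        ]] [600.87003819 120.87288013 524.60441768] [-19.06900722   0.05439121  -9.74511121]
[586.52884714  35.55297067 402.87518707] [-1.79956988e+02  3.43433704e-02  8.01333567e+01]
```

View pics/w1.png

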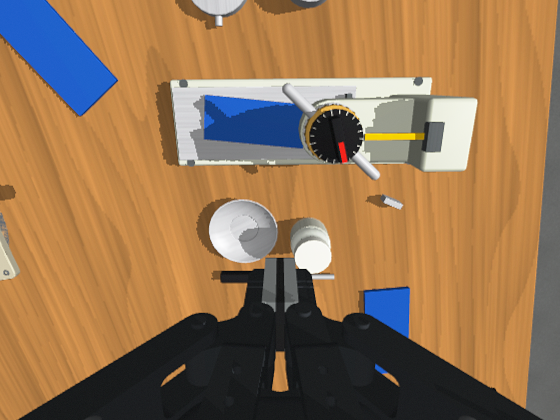

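The wrist view shows the gauge lengthwise. The wheel is at (336,136) with its red half pointing down (343,155), the near bar is at (290,90), the pointer runs along row 136 from (366) to (428), the plaque is at (250,122), and the table front is near column 175.

```bash
cat >> h.py <<'E'
def find(S):
    h=cv2.cvtColor(S["img"],cv2.COLOR_BGR2HSV); o={}
    m=cv2.inRange(h,(22,180,120),(32,255,255)); m[:, :]=m
    ys,xs=np.nonzero(m); o["yel"]=np.c_[xs,ys]
    m=cv2.inRange(h,(0,190,120),(6,255,255)); o["red"]=max(cv2.findContours(m,0,1)[0],key=cv2.contourArea)
    m=cv2.inRange(h,(0,0,0),(180,255,60)); o["blk"]=m
    return o
E
python3 - <<'E'
from h import *
s=vision.snapshot("wrist"); o=find(s)
y=o["yel"]; y=y[(y[:,0]>364)&(y[:,0]<430)&(abs(y[:,1]-136)<8)]
print("yel",y.min(0),y.max(0))
w=np.array([onz(s,*p,164)[:2] for p in y]); vx,vy,x0,y0=cv2.fitLine(w.astype(np.float32),2,0,.01,.01).ravel(); print("pointer yaw",np.degrees(np.arctan2(vy,vx)) ,x0,y0, "tip",w[w[:,0].argmin()])
roi=np.zeros_like(o["blk"]); cv2.circle(roi,(336,136),34,255,-1); m=o["blk"]&roi
c=max(cv2.findContours(m,0,1)[0],key=cv2.contourArea); hull=cv2.convexHull(c)
w=np.array([onz(s,*p[0],160)[:2] for p in hull]).astype(np.float32); print("wheel",cv2.minEnclosingCircle(w),cv2.minEnclosingCircle(c))
g=cv2.cvtColor(s["img"],cv2.COLOR_BGR2GRAY)
print("red",cv2.minAreaRect(o["red"]),cv2.contourArea(o["red"]))
for a,b in (((172,81),(431,78)),((180,165),(418,168)),((172,81),(180,165)),((477,98),(471,170))):
  for z in (22,172):
    d=onz(s,*b,z)-onz(s,*a,z); print(a,b,z,np.degrees(np.arctan2(d[1],d[0])),np.linalg.norm(d), onz(s,*a,z)[:2],onz(s,*b,z)[:2])
h=cv2.cvtColor(s["img"],cv2.COLOR_BGR2HSV); m=cv2.inRange(h,(100,150,50),(125,255,255))
for c in cv2.findContours(m,0,1)[0]:
  if cv2.contourArea(c)>1500: print("blue",cv2.boundingRect(c),cv2.minAreaRect(np.array([onz(s,*p[0],36)[:2] for p in c]).astype(np.float32)))
E
```

```text
yel [365 131] [423 138]
pointer yaw -9.420263 708.42645 51.45369 tip [678.91960717  53.28806538]
wheel ((649.3441772460938, 60.43732833862305), 28.109882354736328) ((336.2134704589844, 134.81936645507812), 27.19136619567871)
red ((342.30767822265625, 150.53846740722656), (20.003847122192383, 5.4912519454956055), 78.69007110595703) 86.0
(172, 81) (431, 78) 22 -9.207518773546816 355.02038062991693 [455.67373808 149.93321545] [806.11977901  93.12614674]
(172, 81) (431, 78) 172 -9.207518773546813 249.1336022232667 [498.94319065 140.95404774] [744.86677512 101.08999927]
(180, 165) (418, 168) 22 -10.56224170090081 353.82022616757763 [435.51705049  34.24072516] [783.34227443 -30.61577829]
(180, 165) (418, 168) 172 -10.562241700900808 248.29140042094656 [484.79834585  59.7674781 ] [728.88278638  14.25478302]
(172, 81) (180, 165) 22 -99.88323365425316 117.43527733629153 [455.67373808 149.93321545] [435.51705049  34.24072516]
(172, 81) (180, 165) 172 -99.88323365425323 82.40956087920217 [498.94319065 140.95404774] [484.79834585  59.7674781 ]
(477, 98) (471, 170) 22 -94.13577566671648 103.17582762217425 [868.50242835  55.74050178] [861.06136335 -47.16665034]
(477, 98) (471, 170) 172 -94.13577566671636 72.40307035971054 [788.64345666  74.85482826] [783.42173017   2.64029946]
blue (364, 286, 46, 52) ((715.5505981445312, -270.09954833984375), (103.25684356689453, 73.95842742919922), 85.93795776367188)
blue (204, 95, 99, 52) ((557.7825317382812, 79.17636108398438), (58.812679290771484, 139.35325622558594), 74.90547943115234)
blue (0, 0, 117, 115) ((317.572998046875, 213.04495239257812), (75.33960723876953, 154.7371063232422), 28.928617477416992)
```

Emit:
step_arm([
  [[5,12,-20,0,0,0.11],[10,24,-50,0,0,0.22],[14,36,-80,0,0,0.33],[18,48,-110,0,0,0.44],[22,60,-140,0,0,0.55],[26,70,-160,0,0,0.66],[28.5,72.5,-175,0,0,0.77],[28.5,72.5,-190,0,0,0.785],[28.5,72.5,-190,0,0,0.785],[28.5,72.5,-190,0,0,0.785]],
], fingers=0.1)

```text
time: 2.8
tool_pos: [614.5, 106.7, 212.7]
tcp_rot: [-179.9, -0.0, 124.9]
ft_force: [-0.1, 0.1, 1.1]
finger_gap: 38.0
grip_force: 0.0
```

```bash
python3 - <<'E'
from h import *
s=vision.snapshot("wrist"); im=s["img"].copy()
print(r.sense()["tool_pos"],r.sense()["tcp_rot"])
for p in ((615.2,109.1,135),(607.7,119.7,135),(651,58.5,187)): 
    q=proj(s,p).round(1); print(q); cv2.drawMarker(im,tuple(int(v) for v in q),(255,0,255),0,12)
cv2.imwrite("pics/w2.png",im)
E
```

```text
[615.3235608  106.95955937 214.11614563] [1.79978166e+02 2.34576274e-02 1.24905248e+02]
[282.1 226.6]
[282. 207.]
[283.  369.2]
```

View pics/w2.png

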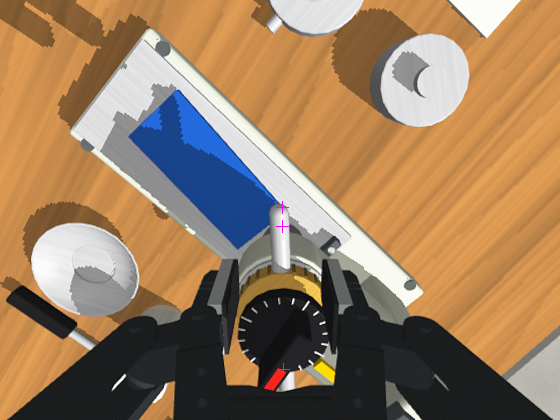

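The view confirms it: the projected bar tip (282,207) sits on the near bar's end, with the bar midway between the fingers. I'll lower over it, with the fingers straddling loosely.

Emit:
step_arm([
  [[-1,3,-20,0,0,0],[-1,3,-40,0,0,0],[-1,3,-55,0,0,0],[-1,3,-65,0,0,0],[-1,3,-68,0,0,0],[-1,3,-68,0,0,0]],
])

```text
time: 3.35
tool_pos: [614.3, 110.8, 145.6]
tcp_rot: [180.0, 0.0, 125.0]
ft_force: [-0.7, 0.0, -0.0]
finger_gap: 38.7
grip_force: 0.0
```

Emit:
step_arm([
  [[0,0,0,0,0,0],[0,0,0,0,0,0],[0,0,0,0,0,0]],
], fingers=0.5)

```text
time: 3.6
tool_pos: [615.0, 111.2, 146.7]
tcp_rot: [179.9, 0.1, 125.1]
ft_force: [-0.2, 0.1, -0.3]
finger_gap: 21.5
grip_force: 0.0
```

```bash
python3 - <<'E'
from h import *
a=np.array([651,58.5]);p=np.array([613.5,110.]);t=r.sense();print(t["tool_pos"],t["finger_gap"],t["ft_force"])
for k in range(1,13):
    th=0.085*k; c,s=np.cos(th),np.sin(th); d=p-a; print(((np.array([[c,-s],[s,c]])@d)+a-p).round(1),round(th,3))
E
```

```text
[615.03989986 111.17183037 146.74818217] 21.519763301508235 [-0.23685152  0.12730854 -0.33288902]
[-4.2 -3.4] 0.085
[-8.2 -7.1] 0.17
[-11.8 -11.1] 0.255
[-15.  -15.5] 0.34
[-17.9 -20. ] 0.425
[-20.4 -24.9] 0.51
[-22.4 -29.9] 0.595
[-24. -35.] 0.68
[-25.2 -40.3] 0.765
[-25.9 -45.7] 0.85
[-26.2 -51.1] 0.935
[-26.  -56.5] 1.02
```

Emit:
step_arm([
  [[-4.2,-3.4,0,0,0,0.085],[-8.2,-7.1,0,0,0,0.17],[-11.8,-11.1,0,0,0,0.255],[-15,-15.5,0,0,0,0.34],[-17.9,-20,0,0,0,0.425],[-20.4,-24.9,0,0,0,0.51],[-22.4,-29.9,0,0,0,0.595],[-24,-35,0,0,0,0.68],[-25.2,-40.3,0,0,0,0.765],[-25.9,-45.7,0,0,0,0.85],[-26.2,-51.1,0,0,0,0.935],[-26.2,-51.1,0,0,0,0.935]],
])

```text
time: 4.6
tool_pos: [588.2, 59.7, 146.1]
tcp_rot: [180.0, 0.1, 178.8]
ft_force: [-0.5, -0.3, 0.8]
finger_gap: 21.4
grip_force: 0.1
```

Emit:
step_arm([
  [[0,0,30,0,0,0],[0,0,65,0,0,-0.05],[5,-3,100,0,0,-0.17],[12,-7,130,0,0,-0.29],[20,-12,155,0,0,-0.41],[28,-16,155,0,0,-0.53],[36,-20,155,0,0,-0.65],[45,-24,155,0,0,-0.77],[53,-28,155,0,0,-0.89],[60,-33,155,0,0,-1.01],[66,-37,155,0,0,-1.13],[69,-40,155,0,0,-1.25]],
], fingers=0.1)

```text
time: 5.6
tool_pos: [657.8, 19.8, 300.6]
tcp_rot: [180.0, 0.0, 106.5]
ft_force: [-0.2, 0.1, 0.2]
finger_gap: 38.6
grip_force: 0.0
```

Emit:
step_arm([
  [[0,0,0,0,0,-0.12],[0,0,0,0,0,-0.16],[0,0,0,0,0,-0.16]],
])

```text
time: 5.85
tool_pos: [657.3, 20.1, 300.7]
tcp_rot: [180.0, 0.0, 97.6]
ft_force: [-0.2, 0.3, 0.0]
finger_gap: 38.4
grip_force: 0.0
```

```bash
python3 - <<'E'
from h import *
s=vision.snapshot("wrist"); im=s["img"].copy(); t=r.sense(); print(t["tool_pos"],t["tcp_rot"])
h=cv2.cvtColor(im,cv2.COLOR_BGR2HSV)
m=cv2.inRange(h,(0,170,100),(6,255,255))|cv2.inRange(h,(175,170,100),(180,255,255))
for c in cv2.findContours(m,0,1)[0]:
    if cv2.contourArea(c)>20: print("red",cv2.contourArea(c),cv2.boundingRect(c),cv2.minAreaRect(np.array([onz(s,*p[0],187)[:2] for p in c]).astype(np.float32)))
print(proj(s,(651,58.5,187)),proj(s,(651,58.5,163)))
cv2.imwrite("pics/w3.png",im)
E
```

```text
[657.21721448  20.11277299 300.63112175] [1.79965155e+02 1.68539493e-02 9.77813966e+01]
red 194.0 (272, 155, 9, 30) ((650.6672973632812, 48.85602951049805), (5.514974117279053, 20.70549774169922), 4.930571556091309)
[277.95180235 156.34003858] [278.07239959 150.12029876]
```

View pics/w3.png

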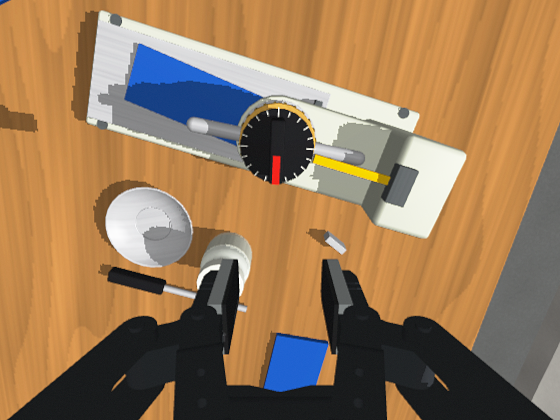

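The close look shows the ring loosened, with its bars now along the gauge from (195,125) to (360,157). The red half points from (278,155) to (277,184), which puts the wheel at about -1.32 rad. I'll grip the rib.

Emit:
step_arm([
  [[-3,20,-10,0,0,-0.02],[-7,39,-30,0,0,-0.05],[-7,39,-60,0,0,-0.05],[-7,39,-85,0,0,-0.05],[-7,39,-100,0,0,-0.05],[-7,39,-109,0,0,-0.05],[-7,39,-109,0,0,-0.05]],
])

```text
time: 6.48
tool_pos: [648.7, 59.2, 188.7]
tcp_rot: [-179.8, -0.0, 95.0]
ft_force: [0.1, -0.4, -0.2]
finger_gap: 38.7
grip_force: 0.0
```

Emit:
step_arm([
  [[0,0,0,0,0,0],[0,0,0,0,0,0],[0,0,0,0,0,0],[0,0,0,0,0,0],[0,0,0,0,0,0]],
], fingers=1, newtons=25)

```text
time: 6.9
tool_pos: [650.1, 58.9, 193.5]
tcp_rot: [179.9, 0.0, 95.0]
ft_force: [-6.9, -1.2, 4.1]
finger_gap: 9.4
grip_force: 27.9
```

Emit:
step_arm([
  [[0,0,0,0,0,0.115],[-0.5,0.5,0,0,0,0.23],[-0.5,0.5,0,0,0,0.345],[-0.5,0.5,0,0,0,0.46],[-0.5,0.5,0,0,0,0.575],[-0.5,0.5,0,0,0,0.69],[-0.5,0.5,0,0,0,0.805],[-0.5,0.5,0,0,0,0.92],[-0.5,0.5,0,0,0,1.035],[-0.5,0.5,0,0,0,1.15],[-0.5,0.5,0,0,0,1.25],[-0.5,0.5,0,0,0,1.316]],
])

```text
time: 7.9
tool_pos: [650.5, 59.6, 193.5]
tcp_rot: [180.0, 0.2, 170.7]
ft_force: [-0.1, 0.6, 1.6]
finger_gap: 9.3
grip_force: 27.4
```

Emit:
step_arm([
  [[0,0,0,0,0,0],[0,0,0,0,0,0],[0,0,0,0,0,0],[0,0,0,0,0,0]],
])

```text
time: 8.23
tool_pos: [650.5, 59.6, 193.5]
tcp_rot: [180.0, 0.2, 170.2]
ft_force: [-1.7, 0.1, 6.4]
finger_gap: 9.2
grip_force: 28.1
```

Emit:
step_arm([
  [[0,0,0,0,0,0],[0,0,0,0,0,0],[0,0,0,0,0,0],[0,0,25,0,0,0],[0,0,55,0,0,0],[10,-2,85,0,0,0],[30,-5,105,0,0,0],[40,-7,108,0,0,0],[40,-7,108,0,0,0],[40,-7,108,0,0,0]],
], fingers=0.1)

```text
time: 9.07
tool_pos: [689.5, 52.4, 298.5]
tcp_rot: [-180.0, -0.0, 170.3]
ft_force: [-0.3, 0.2, -0.1]
finger_gap: 38.3
grip_force: 0.0
```

```bash
cat >> h.py <<'E'
def wheel():
    s=vision.snapshot("wrist"); im=s["img"]; t=r.sense(); print(t["tool_pos"].round(1),t["tcp_rot"].round(1))
    h=cv2.cvtColor(im,cv2.COLOR_BGR2HSV)
    m=cv2.inRange(h,(0,170,100),(6,255,255))|cv2.inRange(h,(175,170,100),(180,255,255))
    for c in cv2.findContours(m,0,1)[0]:
        if cv2.contourArea(c)>20: print("red",cv2.contourArea(c),cv2.boundingRect(c),cv2.minAreaRect(np.array([onz(s,*p[0],187)[:2] for p in c]).astype(np.float32)))
    ys,xs=np.nonzero(cv2.inRange(h,(22,180,120),(32,255,255)))
    w=np.array([onz(s,*p,164)[:2] for p in zip(xs,ys)]); w=w[(np.hypot(w[:,0]-708,w[:,1]-50)<35)]
    if len(w)>10:
        vx,vy,x0,y0=cv2.fitLine(w.astype(np.float32),2,0,.01,.01).ravel(); print("pointer",np.degrees(np.arctan2(vy,vx)),x0,y0,len(w))
    return s
E
python3 - <<'E'
from h import *
s=wheel(); cv2.imwrite("pics/w4.png",s["img"])
E
```

```text
[688.8  52.6 297.6] [-1.800e+02 -1.000e-01  1.704e+02]
red 196.0 (277, 156, 8, 29) ((661.2718505859375, 59.02169418334961), (4.915441036224365, 19.843454360961914), 80.37643432617188)
pointer -8.812039 708.4791 51.294075 583
```

View pics/w4.png

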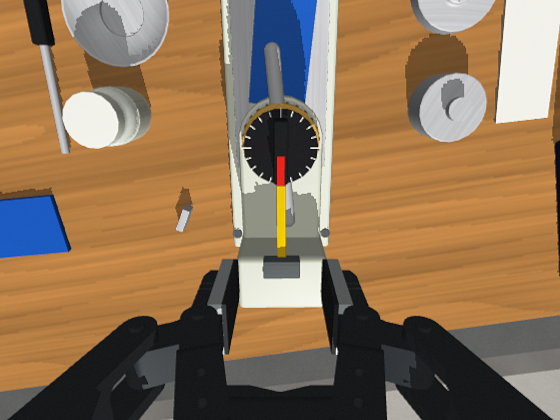

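The view shows the red line (281,170) in line with the pointer (281,210), within about 1°. The bar's tip is at (270,47). I'll return to the bar and swing it tight.

Emit:
step_arm([
  [[-35,2,0,0,0,0.05],[-70,5,0,0,0,0.1],[-98,7.5,0,0,0,0.15],[-101,7.5,-25,0,0,0.15],[-101,7.5,-60,0,0,0.15],[-101,7.5,-95,0,0,0.15],[-101,7.5,-125,0,0,0.15],[-101,7.5,-145,0,0,0.15],[-101,7.5,-152,0,0,0.15],[-101,7.5,-152,0,0,0.15]],
])

```text
time: 9.95
tool_pos: [585.6, 60.2, 143.6]
tcp_rot: [-180.0, -0.4, 179.0]
ft_force: [0.4, 1.0, 0.4]
finger_gap: 38.6
grip_force: 0.0
```

Emit:
step_arm([
  [[0,0,0,0,0,0],[0,0,0,0,0,0],[0,0,0,0,0,0]],
], fingers=0.6)

```text
time: 10.2
tool_pos: [589.5, 60.5, 149.2]
tcp_rot: [180.0, 0.2, 179.0]
ft_force: [-0.7, 1.5, -1.3]
finger_gap: 17.5
grip_force: 1.0
```

```bash
python3 - <<'E'
from h import *
a=np.array([650.5,59.]);t=r.sense();p=t["tool_pos"][:2];print(t["tool_pos"],t["tcp_rot"],t["finger_gap"],t["ft_force"])
for k in range(1,14):
    th=-0.085*k; c,s=np.cos(th),np.sin(th); d=p-a; print(((np.array([[c,-s],[s,c]])@d)+a-p).round(1),round(th,3))
E
```

```text
[589.47904192  60.46312626 149.24635994] [1.79961615e+02 1.59204422e-01 1.78986348e+02] 17.524949576431354 [-0.74957662  1.49575054 -1.28422273]
[0.3 5.2] -0.085
[ 1.1 10.3] -0.17
[ 2.3 15.3] -0.255
[ 4.  20.3] -0.34
[ 6. 25.] -0.425
[ 8.5 29.6] -0.51
[11.3 34. ] -0.595
[14.5 38. ] -0.68
[18.  41.9] -0.765
[21.8 45.3] -0.85
[26.  48.5] -0.935
[30.3 51.3] -1.02
[34.9 53.7] -1.105
```

Emit:
step_arm([
  [[0.3,5.2,0,0,0,-0.085],[1.1,10.3,0,0,0,-0.17],[2.3,15.3,0,0,0,-0.255],[4,20.3,0,0,0,-0.34],[6,25,0,0,0,-0.425],[8.5,29.6,0,0,0,-0.51],[11.3,34,0,0,0,-0.595],[14.5,38,0,0,0,-0.68],[18,41.9,0,0,0,-0.765],[21.8,45.3,0,0,0,-0.85],[26,48.5,0,0,0,-0.935],[26,48.5,0,0,0,-0.935]],
])

```text
time: 11.2
tool_pos: [615.6, 108.9, 148.9]
tcp_rot: [179.9, 0.1, 125.2]
ft_force: [0.9, 0.0, 0.5]
finger_gap: 17.2
grip_force: 0.0
```

Emit:
step_arm([
  [[1.5,1,0,0,0,-0.03],[3,2,0,0,0,-0.06],[3,2,0,0,0,-0.06]],
])

```text
time: 11.45
tool_pos: [617.1, 109.5, 148.4]
tcp_rot: [-179.9, 0.1, 122.0]
ft_force: [-7.8, -4.8, 4.9]
finger_gap: 17.3
grip_force: 4.1
```

Emit:
step_arm([
  [[1,0.7,0,0,0,-0.02],[2,1.4,0,0,0,-0.04],[2,1.4,0,0,0,-0.04]],
])

```text
time: 11.7
tool_pos: [617.5, 109.4, 148.2]
tcp_rot: [-179.6, 0.1, 119.8]
ft_force: [-17.1, -10.7, 10.6]
finger_gap: 16.9
grip_force: 10.0
```

Emit:
step_arm([
  [[-3,-2,0,0,0,0.06],[-3.5,-2.5,0,0,0,0.06],[-3.5,-2.5,0,0,0,0.06],[-3.5,-2.5,25,0,0,0.06],[-3.5,-2.5,60,0,0,0.06],[5,-17,95,0,0,0.06],[25,-50,130,0,0,0.06],[45,-80,150,0,0,0.06],[51,-88,150,0,0,0.06],[51,-88,150,0,0,0.06]],
], fingers=0.2)

```text
time: 12.53
tool_pos: [673.4, 20.3, 301.0]
tcp_rot: [179.7, 0.3, 122.9]
ft_force: [0.5, 0.5, 0.0]
finger_gap: 34.2
grip_force: 0.0
```

```bash
python3 - <<'E'
from h import *
s=wheel(); im=s["img"]
a=np.array([650.5,59.])
for k in (0,.1,.2):
    th=np.radians(125.3)+k; q=proj(s,(*(a+75*np.array([np.cos(th),np.sin(th)])),135)); print(k,q); cv2.drawMarker(im,tuple(int(round(v)) for v in q),(255,0,255) if k==0 else (0,255,0),0,7)
cv2.imwrite("pics/w5.png",cv2.resize(im[0:290,140:440],None,fx=2,fy=2))
E
```

```text
[672.   22.2 298.9] [1.798e+02 1.000e-01 1.230e+02]
red 214.5 (281, 144, 29, 24) ((662.0706787109375, 58.546939849853516), (6.626612663269043, 21.65797233581543), 84.11054992675781)
pointer -9.31184 708.0209 51.519073 657
0 [276.20124538  35.37333487]
0.1 [266.31182909  36.36758116]
0.2 [256.59833638  38.44354855]
```

View pics/w5.png

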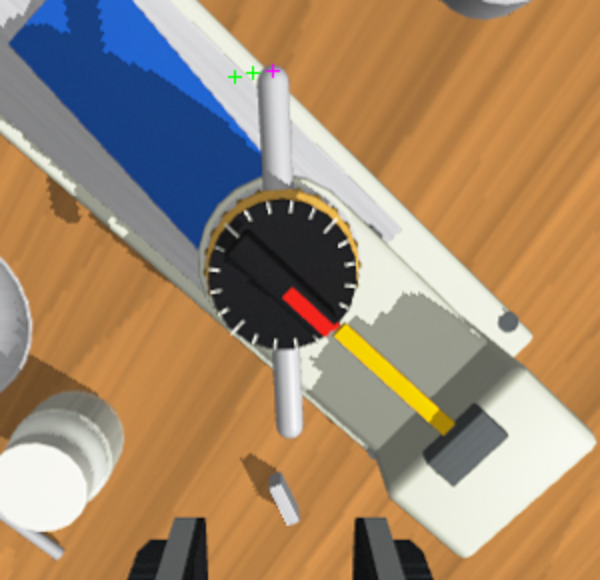

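The ring bar lies on the tight mark at crop (272,71). The red (310,312) and the pointer (395,378) look in line. I'll re-measure from the earlier pose, which also has the yaw needed for the plaque push.

Emit:
step_arm([
  [[4,8,0,0,0,0.12],[8,16,0,0,0,0.24],[12,24,0,0,0,0.36],[16,31,0,0,0,0.48],[16,31,0,0,0,0.6],[16,31,0,0,0,0.72],[16,31,0,0,0,0.825],[16,31,0,0,0,0.825],[16,31,0,0,0,0.825]],
])

```text
time: 13.33
tool_pos: [685.8, 56.1, 296.3]
tcp_rot: [180.0, -0.1, 170.2]
ft_force: [0.6, -0.2, -0.1]
finger_gap: 34.3
grip_force: 0.0
```

```bash
python3 - <<'E'
from h import *
s=wheel(); cv2.imwrite("pics/w6.png",s["img"])
for n in ("w4","w6"):
    im=cv2.imread(f"pics/{n}.png"); h=cv2.cvtColor(im,cv2.COLOR_BGR2HSV)
    red=(cv2.inRange(h,(0,150,100),(8,255,255))); yel=cv2.inRange(h,(22,180,120),(32,255,255))
    for k,m,(y0,y1) in (("red",red,(150,188)),("yel",yel,(186,255))):
        ys,xs=np.nonzero(m[y0:y1,240:320]); vx,vy,x,y=cv2.fitLine(np.c_[xs+240,ys+y0].astype(np.float32),2,0,.01,.01).ravel(); print(n,k,len(xs),x,y,np.degrees(np.arctan2(vx,vy)))
E
```

```text
[686.   55.8 296.6] [ 1.800e+02 -1.000e-01  1.702e+02]
red 208.0 (272, 163, 9, 29) ((661.4297485351562, 58.94560623168945), (5.555777072906494, 19.9306697845459), 80.30029296875)
pointer -9.025078 708.0847 51.50038 589
w4 red 239 280.48535 170.43933 179.82326
w4 yel 568 280.72534 220.5493 0.7921833
w6 red 206 275.86407 175.1699 2.7820904
w6 yel 525 277.09714 223.12 1.0206121
```

The wheel is still set: red at -9.7° against the pointer at -9.0°, and the ring is tight. Next is the plaque: I'll go behind its rear edge.

Emit:
step_arm([
  [[-37,6,0,0,0,0],[-74,12,0,0,0,0],[-111,18,0,0,0,0],[-148,25,0,0,0,0],[-185,32,-10,0,0,0],[-215,38,-40,0,0,0],[-222,38.5,-75,0,0,0],[-222,38.5,-110,0,0,0],[-222,38.5,-145,0,0,0],[-222,38.5,-180,0,0,0],[-222,38.5,-200,0,0,0],[-222,38.5,-200,0,0,0]],
], fingers=0.65)

```text
time: 14.38
tool_pos: [460.1, 93.3, 91.8]
tcp_rot: [-179.9, -0.5, 170.2]
ft_force: [0.0, 0.1, -0.3]
finger_gap: 14.9
grip_force: 0.0
```

Emit:
step_arm([
  [[0,0,-10,0,0,0],[0,0,-10,0,0,0],[0,0,-10,0,0,0],[0,0,-10,0,0,0]],
])

```text
time: 14.72
tool_pos: [465.8, 93.6, 89.0]
tcp_rot: [180.0, 0.2, 170.4]
ft_force: [-0.5, -0.2, 0.3]
finger_gap: 15.0
grip_force: 0.0
```

Emit:
step_arm([
  [[0,0,-10,0,0,0],[0,0,-20,0,0,0],[0,0,-28,0,0,0],[0,0,-33,0,0,0],[0,0,-33,0,0,0],[0,0,-33,0,0,0],[0,0,-34,0,0,0],[0,0,-34,0,0,0]],
])

```text
time: 15.38
tool_pos: [464.3, 93.4, 52.9]
tcp_rot: [-180.0, -0.0, 170.4]
ft_force: [0.2, 0.8, 0.2]
finger_gap: 15.0
grip_force: 0.0
```

Emit:
step_arm([
  [[0,0,-0.5,0,0,0],[0,0,-1,0,0,0],[0,0,-1,0,0,0],[0,0,-1,0,0,0]],
])

```text
time: 15.72
tool_pos: [464.6, 93.5, 52.3]
tcp_rot: [180.0, 0.0, 170.4]
ft_force: [-1.3, 0.1, 1.1]
finger_gap: 15.0
grip_force: 0.5
```

Emit:
step_arm([
  [[0,0,1,0,0,0],[5,-0.8,1,0,0,0],[10,-1.7,1,0,0,0],[15,-2.5,1,0,0,0],[20,-3.3,1,0,0,0],[25,-4.2,1,0,0,0],[30,-5,1,0,0,0],[35,-5.8,1,0,0,0],[40,-6.7,1,0,0,0],[45,-7.5,1,0,0,0],[50,-8.3,1,0,0,0],[50,-8.3,1,0,0,0]],
])

```text
time: 16.72
tool_pos: [515.6, 85.0, 53.4]
tcp_rot: [180.0, 0.1, 170.4]
ft_force: [0.4, -0.5, 0.2]
finger_gap: 14.8
grip_force: 0.0
```

```bash
cat >> h.py <<'E'
def plaque(n="scene"):
    s=vision.snapshot(n); h=cv2.cvtColor(s["img"],cv2.COLOR_BGR2HSV); m=cv2.inRange(h,(100,150,50),(125,255,255))
    for c in cv2.findContours(m,0,1)[0]:
        w=np.array([onz(s,*p[0],36)[:2] for p in c]).astype(np.float32)
        if cv2.contourArea(c)>60 and np.hypot(*(w.mean(0)-[600,68]))<80:
            d=w-[650.7,59]; a=np.radians(-9.5); g=np.c_[d@[np.cos(a),np.sin(a)],d@[-np.sin(a),np.cos(a)]]
            print(n,"plaque gauge-frame box",cv2.minAreaRect(g.astype(np.float32)),"x",g[:,0].min(),g[:,0].max(),"y",g[:,1].min(),g[:,1].max())
    return s
E
python3 -c "
from h import *
plaque()
print(r.sense()['tool_pos'],r.sense()['ft_force'])"
```

```text
scene plaque gauge-frame box ((-56.25310134887695, 9.307498931884766), (60.73173904418945, 140.67721557617188), 89.47430419921875) x -126.53384463295502 13.923898205694577 y -21.582485817955774 40.0582238048424
[515.06556099  85.05497318  53.28039348] [ 0.81183286  0.90679454 -0.88921773]
```

Emit:
step_arm([
  [[3,-0.5,0,0,0,0],[6,-1,0,0,0,0],[9,-1.5,0,0,0,0],[12,-2,0,0,0,0],[14,-2.3,0,0,0,0],[15,-2.5,0,0,0,0],[16,-2.7,0,0,0,0],[16,-2.7,0,0,0,0]],
])

```text
time: 17.43
tool_pos: [530.7, 82.4, 53.2]
tcp_rot: [180.0, 0.0, 170.4]
ft_force: [-0.5, 0.9, 0.5]
finger_gap: 15.1
grip_force: 0.0
```

Emit:
step_arm([
  [[1,-0.2,0,0,0,0],[2,-0.3,0,0,0,0],[2,-0.3,0,0,0,0]],
])

```text
time: 17.68
tool_pos: [531.1, 82.4, 52.9]
tcp_rot: [-180.0, -0.2, 170.4]
ft_force: [-7.5, -0.1, 5.4]
finger_gap: 15.0
grip_force: 3.7
```

Emit:
step_arm([
  [[1,-0.2,0,0,0,0],[2,-0.3,0,0,0,0],[2,-0.3,0,0,0,0],[2,-0.3,0,0,0,0]],
])

```text
time: 18.02
tool_pos: [531.3, 82.3, 52.4]
tcp_rot: [-180.0, -0.4, 170.4]
ft_force: [-15.6, 2.3, 10.6]
finger_gap: 14.7
grip_force: 7.7
```

Emit:
step_arm([
  [[-4,0.7,0,0,0,0],[-10,1.7,0,0,0,0],[-20,3.3,0,0,0,0],[-30,5,20,0,0,0],[-40,6,55,0,0,0],[-50,8,95,0,0,0],[-55,8,135,0,0,0],[-60,8,170,0,0,0],[-60,8,190,0,0,0],[-60,8,190,0,0,0]],
])

```text
time: 18.85
tool_pos: [477.1, 90.2, 249.9]
tcp_rot: [179.8, 0.6, 170.4]
ft_force: [0.9, -0.6, 1.0]
finger_gap: 14.9
grip_force: 0.0
```

```bash
python3 - <<'E'
from h import *
s=plaque()["img"]; print(r.sense()["ft_force"])
cv2.imwrite("pics/s9.png",cv2.resize(s[140:300,250:440],None,fx=3.5,fy=3.5,interpolation=cv2.INTER_CUBIC))
E
```

```text
scene plaque gauge-frame box ((-42.74113464355469, 9.659992218017578), (137.25332641601562, 60.65312194824219), 0.011762724258005619) x -111.36853961914574 25.890900710789214 y -20.67788546553091 39.974366696127724
[2.79111449e-02 4.06428926e-01 4.06278388e-04]
```

View pics/s9.png

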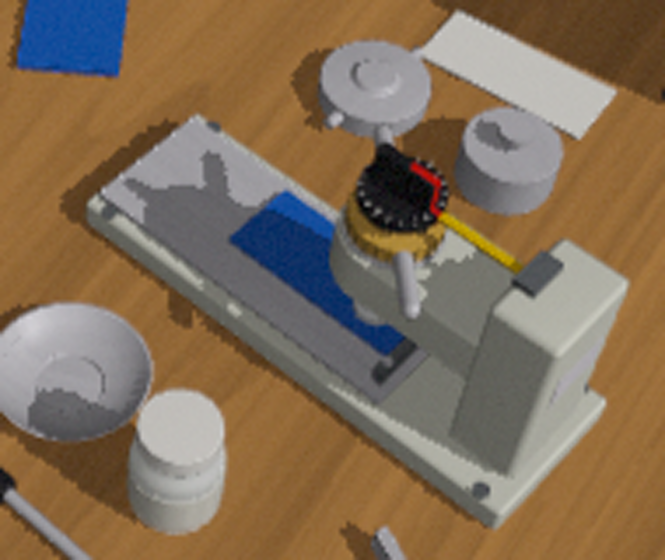

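The plaque's front edge touches the dark back stop at crop (400,350). It lies square, about 10 mm off the centre line. The red line meets the pointer at (440,213), the ring is tight and the bystanders look undisturbed. I'm handing it in.

```bash
python3 -c "
from bench import r
print(r.hand_in())"
```

```text
the job is handed in; nothing more can be done
None
```

I handed the job in at about 19 s. By the last camera measurements the wheel is on the pointer to within about 1°, the lock ring is back on its stop, and the blue plaque lies square against the back stop, about 10 mm off the centre line; `hand_in()` did not report a verdict.

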